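# Set out the pipe coupons by height on the rail

## Robot

A 6-joint arm with a two-finger parallel gripper is mounted at the origin on the work surface. World frame = base frame: x ahead of the robot, y to its left, z up, the work surface at z = 0. Lengths are in m, angles in rad, forces in N, time in s.
With the tool pointing down it reaches from about 0.3 to 0.775 m from the base axis. Payload 14.6 kg.
Tool frame: the origin (TCP) lies on the centre line of the jaws, within the pads' length; the fingertips stand 19 mm ahead of it and the grasp point (between the pads) is the TCP (ctrl.tip_reach is the distance from the TCP to the fingertips, in m); x points along the fingers, y is the direction in which the jaws open and shut, and the axes are right-handed (so a half turn about x gives the same grasp; the last joint's range is limited). The gripper opens to 94 mm and grips with 3 to 60 N. Pads are 16 mm wide; open, the fingers measure 119 mm over their backs; the gripper's body (75 mm by 177 mm) begins 78 mm behind the grasp point.
Start: joints at [1.127, 0.3, 1.521, -0, 1.321, -0.067], TCP at [0.202, 0.511, 0.224] pointing down, gripper open.
Joint ranges: [-3.03, 3.03], [-0.79, 2.21], [0.23, 2.52], [-1.04, 4.18], [0, 3.07], [-2.55, 2.55]. Speed limits (rad/s): [2.22, 2.22, 2.57, 3.14, 3.14, 3.14].

## Interface

Orientations are given as [roll, pitch, yaw] about the fixed x, y, z axes, in that order (R = Rz(yaw) Ry(pitch) Rx(roll)).
In Python, from station import ctrl, optics, models gives the robot as it stands. The module is installed in compiled form; this text tells all that it offers.
- The arm moves only by the tool arm_command, never from a script. Its argument "deltas" is a list of rows, each an object with "translation": the shift along the tool's x, y, z in units of 25 mm (1.0 is 25 mm), a list of three; "turn": the turn, a rotation vector about the tool's x, y, z in units of 5 degrees (1.0 is 5 degrees), a list of three. In form: [{"translation": [x, y, z], "turn": [rx, ry, rz]}, ...]. A call has 1 to 12 rows; each row is the pose to reach, as a shift and turn from the pose commanded when the call began, along the tool's axes at that moment; what a row does not reach only later rows make up. A row lasts 1/12 s, in which the tool goes at most 41.7 mm and 7.16 degrees, less where a joint would pass 70% of its speed; a pose out of reach is approached as far as the arm can. A call with a gripper value outside its range is refused whole. "gripper" is the finger opening in mm, from 0 to 94, set as the call begins (left out, the last holds). The fingers move at their own pace and stop on an object; "force" is the grip in N (left out, the last holds). Time passes only in rows, so rows that repeat a pose let the fingers close. It gives the time, the measured TCP pose, the force and the opening at its end, in the units of the state.
- ctrl.get_obs(): the state, without advancing time (a new reading comes with each control period).
- optics.camera(name): name is "side" or "top" or "wrist"; returns the picture (400x640x3 uint8, red, green, blue); there is no depth.
- optics.get_calibration(name): a dict with "K" (3x3 intrinsics, pixels), "origin" and "orientation" of the camera in the world. Camera axes: x right, y down, z forward; pixel columns grow to the right and rows downward; lengths in m; the calibration is good to about 2 mm. A picture is of the moment at which its call begins: read the wrist's pose just before it. get_calibration takes no time and is no camera call; for the wrist camera it gives the pose at the moment of the call.
- ctrl.hand_in(): hands the job in, once; it reports no verdict.
Trained networks look in the newest picture that a camera, given by its name, has taken for a name from the list of things; names that differ only in an ending like _2 or _b are one class to them, and where a whole thing is asked for, a point or a joint stands for the part that bears it (a point fixed in the world has none). Each returns a list of dicts, best first, with "score" (0 to 1); they miss things now and then, are a little off and sometimes report something else, mostly with a low value. They report only what shows in the picture. A call takes as long as a camera call. They do not tell look-alikes from the thing itself.
- models.look_for(target, camera): "box" ([left, top, right, bottom] in pixels, round what is visible of it).
- models.cut_out(target, camera): "pixels" (400x640 bool, what is visible of it) and "box" ([left, top, right, bottom] in pixels, round what is visible of it).
- models.mark_of(target, camera): "at" ([column, row] in pixels: a listed point, or the origin of a listed thing).
The state is a dict: "time_s": time; "qpos": joint angles; "joint_vel": joint speeds; "tau": joint torques, N m; "ee_pos": TCP position; "eef_rot": TCP orientation; "force": force on the tool from outside, world axes, zero at the start; "moment": the same for the moment, N m; "grip_width": finger opening in m.
Only numpy, scipy, OpenCV 4.12 (cv2) and the standard library are available. Lean on these libraries where they do the work, as an engineer would, in place of code of your own. Each camera call takes 0.05 s, during which the arm holds its last target.

## Task

Stand the four loose steel pipe pieces upright on the four black pads of the aluminium rail, one on each pad and wholly on it, in order of height: the shortest on the pad next to the blue welding magnet, then each taller one in turn, the tallest at the far end. Leave the blue T-joint where it is, and let go of everything.

Things in the scene. Friction and masses are not known exactly. Their poses are not given: they have to be found in the camera images.
- pipe40_mid (a point): loose piece of plain steel pipe for weld practice, standing on end on the bench: outside diameter 42 mm, bore 32 mm, 40 mm tall, the shortest of the four pipe pieces, which are alike but for height; about 0.18 kg. The point is its centre, half-way up on its axis; z is the pipe's axis. Grasp it round the outside.
- pipe58_mid (a point): loose piece of plain steel pipe for weld practice, standing on end on the bench: outside diameter 42 mm, bore 32 mm, 58 mm tall, the second shortest of the four pipe pieces, which are alike but for height; about 0.27 kg. The point is its centre, half-way up on its axis; z is the pipe's axis. Grasp it round the outside.
- pipe76_mid (a point): loose piece of plain steel pipe for weld practice, standing on end on the bench: outside diameter 42 mm, bore 32 mm, 76 mm tall, the second tallest of the four pipe pieces, which are alike but for height; about 0.35 kg. The point is its centre, half-way up on its axis; z is the pipe's axis. Grasp it round the outside.
- pipe94_mid (a point): loose piece of plain steel pipe for weld practice, standing on end on the bench: outside diameter 42 mm, bore 32 mm, 94 mm tall, the tallest of the four pipe pieces, which are alike but for height; about 0.43 kg. The point is its centre, half-way up on its axis; z is the pipe's axis. Grasp it round the outside.
- pad_a_top (a point): the pad at the rail's -y end (right-hand end seen from the robot): round black rubber pad, 66 mm across and 3 mm thick, fixed on the flat aluminium set-out rail (460 x 72 x 10 mm, fixed to the bench, its length roughly along y, turned up to 9 degrees either way). The four pads stand in a row along the rail, about 80 mm apart, order a, b, c, d from -y to +y. The point is the centre of the pad's top face, 13 mm above the bench; z is up, y along the rail.
- pad_b_top (a point): the pad next to pad a: round black rubber pad, 66 mm across and 3 mm thick, fixed on the flat aluminium set-out rail (460 x 72 x 10 mm, fixed to the bench, its length roughly along y, turned up to 9 degrees either way). The four pads stand in a row along the rail, about 80 mm apart, order a, b, c, d from -y to +y. The point is the centre of the pad's top face, 13 mm above the bench; z is up, y along the rail.
- pad_c_top (a point): the pad between pads b and d: round black rubber pad, 66 mm across and 3 mm thick, fixed on the flat aluminium set-out rail (460 x 72 x 10 mm, fixed to the bench, its length roughly along y, turned up to 9 degrees either way). The four pads stand in a row along the rail, about 80 mm apart, order a, b, c, d from -y to +y. The point is the centre of the pad's top face, 13 mm above the bench; z is up, y along the rail.
- pad_d_top (a point): the pad at the rail's +y end (left-hand end seen from the robot): round black rubber pad, 66 mm across and 3 mm thick, fixed on the flat aluminium set-out rail (460 x 72 x 10 mm, fixed to the bench, its length roughly along y, turned up to 9 degrees either way). The four pads stand in a row along the rail, about 80 mm apart, order a, b, c, d from -y to +y. The point is the centre of the pad's top face, 13 mm above the bench; z is up, y along the rail.
- magnet_mid (a point): blue and steel welding magnet, a triangular wedge 52 mm long along the rail at its foot, 20 mm thick and 38 mm high, fixed on the rail beyond the last pad at one end or the other (about 75 mm from the centre of the end pad); at the rail's opposite end there is instead a small dark round stop with a brass stud, 28 mm across and 24 mm high. The point is in the middle of the magnet, 18 mm above its foot.
- tee_mid (a point): blue practice T-joint, loose on the bench, to be left alone: base plate 120 x 110 x 6 mm lying flat, with an upright plate 110 mm long and 6 mm thick along its x through the middle, 66 mm high in all; 0.6 kg. The point is on its centre line, 33 mm above the bench.
Not all that is in view belongs to the job. What is shaped like the part that bears pipe94_mid but purple or red is not meant.

How it is judged:
By the outcome, as a careful person would: the job done as asked, in the order asked, and still so for the second after the job is handed in, with the robot touching nothing.
It also fails if it takes over 99 s, if anything falls off the work surface, if the arm or the gripper's body presses on something with over 40 N, if the wrist force passes 120 N, or if a joint passes its speed limit or range.

## Working session

There is one attempt and no reset: what is moved stays moved. The work goes in short steps, Python scripts to look and compute and a tool call to move; the robot and the scene stay as the last step left them, time stands still between calls to the robot, and variables do not carry over. Pictures are saved under pics/ and viewed, and the job is handed in when it is done.

Besides the shell and the picture viewer there is one more tool, called after "Call:" as name(argument=value, ...) on one line, values as JSON. arm_command: Moves the arm, as the interface text tells. Its arguments: {"type":"object","properties":{"deltas":{"type":"array"},"gripper":{"type":"number"},"force":{"type":"number"}},"required":["deltas"]}

```bash
mkdir -p pics; python3 - <<'E'
from station import ctrl,optics,models
import cv2,numpy as np
o=ctrl.get_obs();print(o['time_s'],o['ee_pos'],o['eef_rot'],o['grip_width'],ctrl.tip_reach)
for n in['top','side','wrist']:
    im=optics.camera(n);cv2.imwrite(f'pics/{n}0.png',im[:,:,::-1])
    c=optics.get_calibration(n);print(n,np.round(c['K'],1).tolist(),np.round(c['origin'],3),np.round(c['orientation'],3))
E
```

```text
0.0 [0.20226426 0.51118771 0.22386848] [-1.64241522  1.5695924  -2.01923935] 0.09369836189500894 0.019
top [[403.6, 0.0, 314.5], [0.0, 403.6, 204.0], [0.0, 0.0, 1.0]] [ 0.362 -0.097  1.07 ] [-3.009e+00  1.000e-03 -1.547e+00]
side [[467.0, 0.0, 321.8], [0.0, 467.0, 200.5], [0.0, 0.0, 1.0]] [0.328 0.764 0.597] [-2.11  -0.01  -2.922]
wrist [[359.9, 0.0, 322.3], [0.0, 359.9, 201.6], [0.0, 0.0, 1.0]] [0.136 0.538 0.384] [2.895e+00 2.000e-03 1.194e+00]
```

View pics/top0.png

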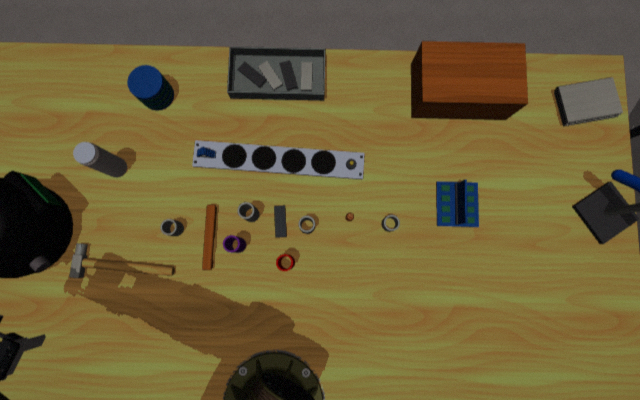

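View pics/side0.png

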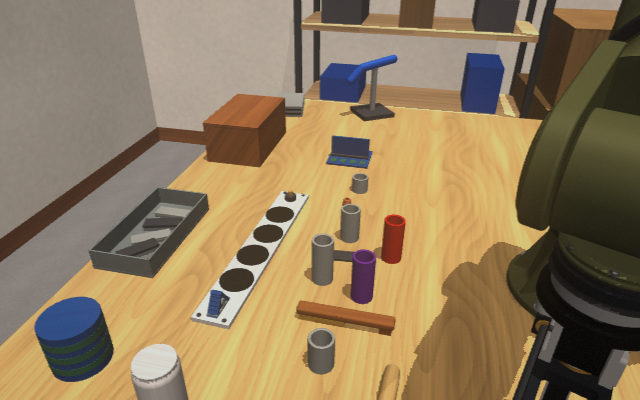

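View pics/wrist0.png

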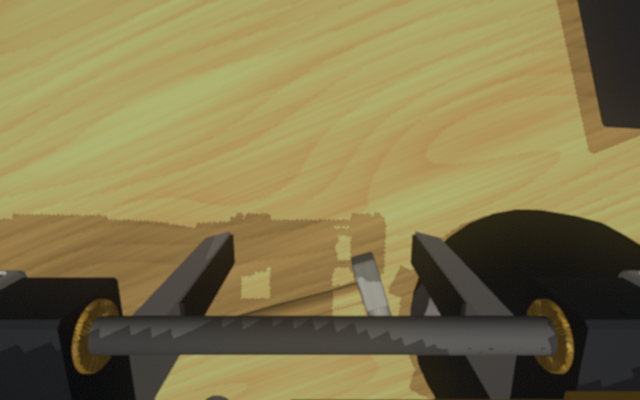

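```bash
cat > h.py <<'E'
from station import ctrl,optics,models
import cv2,numpy as np
from scipy.spatial.transform import Rotation as R
def ray(c,p):
    d=R.from_euler('xyz',c['orientation']).as_matrix()@np.linalg.inv(c['K'])@np.array([p[0],p[1],1.]);return np.array(c['origin']),d
def onz(c,p,z):
    o,d=ray(c,p);return o+d*(z-o[2])/d[2]
def proj(c,P):
    q=np.asarray(c['K'])@(R.from_euler('xyz',c['orientation']).as_matrix().T@(np.asarray(P)-c['origin']));return q[:2]/q[2]
E
python3 - <<'E'
from h import *
for cam in['top','side']:
    optics.camera(cam);c=optics.get_calibration(cam)
    for t,z in [('pipe40_mid',.02),('pipe58_mid',.029),('pipe76_mid',.038),('pipe94_mid',.047),('pad_a_top',.013),('pad_b_top',.013),('pad_c_top',.013),('pad_d_top',.013),('magnet_mid',.028),('tee_mid',.033)]:
        for d in models.mark_of(t,cam)[:5]:
            if d['score']>.15: print(cam,t,round(d['score'],2),np.round(d['at'],1),np.round(onz(c,d['at'],z),3))
print(ctrl.get_obs()['time_s'])
E
python3 -c "
import cv2
a=cv2.imread('pics/top0.png')[130:280,150:410];cv2.imwrite('pics/topc.png',cv2.resize(a,None,fx=3,fy=3,interpolation=2))
a=cv2.imread('pics/side0.png')[150:390,190:430];cv2.imwrite('pics/sidec.png',cv2.resize(a,(600,600),interpolation=2))"
```

```text
top pipe40_mid 0.62 [174.  227.6] [0.432 0.272 0.02 ]
top pipe40_mid 0.48 [389.  223.4] [ 0.456 -0.288  0.02 ]
top pipe58_mid 0.76 [172.9 227.3] [0.432 0.272 0.029]
top pipe58_mid 0.24 [203.9 152.2] [0.633 0.204 0.029]
top pipe76_mid 0.47 [305.7 228.3] [ 0.437 -0.071  0.038]
top pipe94_mid 0.84 [245.6 213. ] [0.472 0.083 0.047]
top pipe94_mid 0.81 [235.2 244.3] [0.392 0.105 0.047]
top pipe94_mid 0.49 [286.5 263.5] [ 0.347 -0.026  0.047]
top pipe94_mid 0.39 [174.  226.8] [0.432 0.263 0.047]
top pad_a_top 0.59 [324.2 161.3] [ 0.62  -0.116  0.013]
top pad_a_top 0.45 [262.3 157. ] [0.628 0.051 0.013]
top pad_b_top 0.57 [293.2 159. ] [ 0.624 -0.032  0.013]
top pad_b_top 0.42 [462.6 203.3] [ 0.515 -0.484  0.013]
top pad_c_top 0.95 [264. 158.] [0.625 0.046 0.013]
top pad_d_top 0.81 [235.  156.8] [0.627 0.124 0.013]
top magnet_mid 0.72 [204.9 152.4] [0.633 0.201 0.028]
top tee_mid 0.85 [462.  201.8] [ 0.516 -0.475  0.033]
side pipe40_mid 0.71 [365.6 183.4] [ 0.442 -0.289  0.02 ]
side pipe58_mid 0.92 [322.5 348.5] [0.431 0.271 0.029]
side pipe76_mid 0.64 [348.3 219.8] [ 0.452 -0.083  0.038]
side pipe76_mid 0.56 [360.1 183.4] [ 0.452 -0.253  0.038]
side pipe94_mid 0.95 [323.6 258.1] [0.473 0.073 0.047]
side pipe94_mid 0.84 [393.5 237.8] [ 0.35  -0.025  0.047]
side pipe94_mid 0.65 [365.6 278.1] [0.387 0.112 0.047]
side pad_a_top 0.66 [276.7 213. ] [ 0.625 -0.11   0.013]
side pad_b_top 0.73 [267.1 231.8] [ 0.623 -0.032  0.013]
side pad_c_top 0.77 [251.6 255.8] [0.626 0.056 0.013]
side pad_d_top 0.91 [232.2 275.8] [0.641 0.124 0.013]
side magnet_mid 0.74 [217.7 300. ] [0.633 0.207 0.028]
side tee_mid 0.72 [349.8 151.8] [ 0.51  -0.441  0.033]
1.25
```

View pics/topc.png

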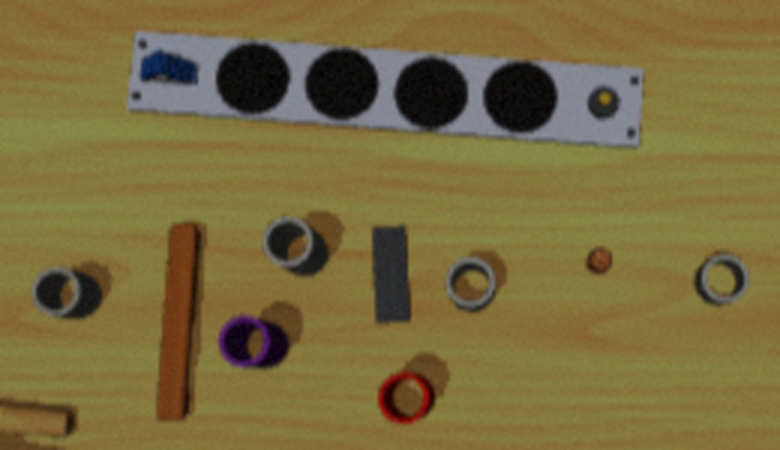

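View pics/sidec.png

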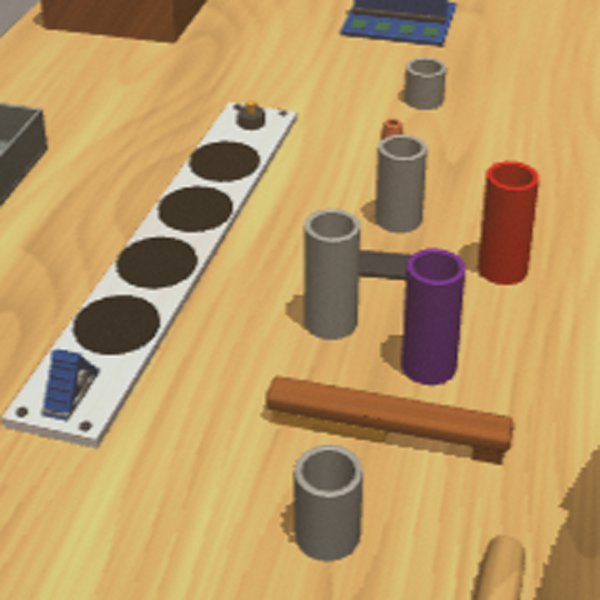

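The top view shows the magnet at the rail's left (+y) end, at (205,152). So the order is pad d=40, c=58, b=76, a=94. Grey pipes are at top pixels (169,227), (246,211), (307,224) and (391,223). The look-alikes are purple (234,243) and red (285,262). The side crop confirms the tall grey pipe at (322,258) is the 94 mm one. Next I'll measure more precisely.

```bash
python3 - <<'E'
from h import *
im=cv2.imread('pics/top0.png');c=optics.get_calibration('top');cs=optics.get_calibration('side')
g=im.max(2)
P=[]
for n,p in zip('dcba',[(234,156),(264,158),(294,160),(323,162)]):
    m=np.zeros_like(g);cv2.circle(m,p,16,255,-1);m=((g<75)&(m>0)).astype(np.uint8)
    k,l,s,ce=cv2.connectedComponentsWithStats(m);i=1+np.argmax(s[1:,4]);w=onz(c,ce[i],.013);P.append(w);print(n,ce[i].round(1),s[i].tolist(),w.round(4))
P=np.array(P);d=np.diff(P,axis=0);print(np.linalg.norm(d,axis=1),np.degrees(np.arctan2(P[0,0]-P[3,0],P[0,1]-P[3,1])))
# pipes: model match over x,y using top+side silhouettes (cut_out)
from scipy.optimize import minimize
def sil(c,x,y,h,shape=(400,640)):
    a=np.linspace(0,2*np.pi,48);pts=np.array([proj(c,(x+.021*np.cos(t),y+.021*np.sin(t),z)) for z in(0,h) for t in a])
    S=4;m=np.zeros((shape[0]*S,shape[1]*S),np.uint8);cv2.fillPoly(m,[cv2.convexHull((pts*S+S/2).astype(np.int32))],1)
    return m
optics.camera('top');MT={};optics.camera('side')
for n,h,x,y in[(40,.04,.452,-.288),(58,.058,.432,.272),(76,.076,.447,-.075),(94,.094,.472,.08)]:
    for cam,cc in(('top',c),('side',cs)):
        rs=models.cut_out(f'pipe{n}_mid',cam)
        tgt=proj(cc,(x,y,h/2))
        rs=[r for r in rs if np.hypot((r['box'][0]+r['box'][2])/2-tgt[0],(r['box'][1]+r['box'][3])/2-tgt[1])<14]
        if not rs: print(n,cam,'none');continue
        m=rs[0]['pixels'].astype(np.uint8);M=cv2.resize(m,None,fx=4,fy=4,interpolation=0)
        def f(v):
            s=sil(cc,v[0],v[1],h);return 1-(s&M).sum()/ (s|M).sum()
        best=minimize(f,(x,y),method='Nelder-Mead',options=dict(initial_simplex=[(x,y),(x+.01,y),(x,y+.01)],xatol=3e-4,fatol=1e-4,maxiter=60))
        # also alt heights
        print(n,cam,rs[0]['box'],best.x.round(4),'iou',round(1-best.fun,3))
E
```

```text
d [233.9 155.7] [222, 144, 25, 24, 452] [0.6296 0.1273 0.013 ]
c [263.5 157.5] [252, 146, 24, 24, 449] [0.6265 0.0475 0.013 ]
b [293.3 160.7] [281, 149, 25, 25, 453] [ 0.6195 -0.0327  0.013 ]
a [323.  161.9] [311, 151, 25, 23, 448] [ 0.6181 -0.1124  0.013 ]
[0.07986198 0.08050553 0.07973733] 2.7520073453965987
40 top [384.3, 213.2, 403.6, 229.7] [ 0.4593 -0.2914] iou 0.488
40 side [355.4, 176.9, 367.5, 193.7] [ 0.4583 -0.2904] iou 0.803
58 top [162.4, 217.7, 182.9, 234.1] [0.4327 0.2733] iou 0.697
58 side [306.4, 326.0, 334.5, 373.8] [0.4337 0.2757] iou 0.942
76 top [300.6, 215.8, 314.4, 233.0] [ 0.4489 -0.0746] iou 0.526
76 side [339.5, 205.6, 359.6, 242.0] [ 0.4476 -0.0714] iou 0.949
94 top [235.7, 205.0, 257.0, 221.8] [0.4736 0.073 ] iou 0.635
94 side [313.8, 234.4, 333.8, 283.7] [0.4767 0.0759] iou 0.873
```

```bash
cat >> h.py <<'E'
def tool(yd,roll=0):
    y=np.array([np.cos(yd),np.sin(yd),0]);x=np.array([0,0,-1.]);return np.stack([x,y,np.cross(x,y)],1)
def go(x,y,z,yd=None):
    o=ctrl.get_obs();Rc=R.from_euler('xyz',o['eef_rot']).as_matrix()
    t=Rc.T@(np.array([x,y,z])-o['ee_pos'])/.025
    T=tool(np.radians(yd)) if yd is not None else Rc
    r=np.degrees(R.from_matrix(Rc.T@T).as_rotvec())/5
    print('t',t.round(2),'turn',r.round(2),'| at',np.round(o['ee_pos'],4),'t=',round(o['time_s'],2),'w',round(o['grip_width'],4),'q',np.round(o['qpos'],2))
E
python3 - <<'E'
from h import *
print(R.from_euler('xyz',ctrl.get_obs()['eef_rot']).as_matrix().round(3))
c=optics.get_calibration('top')
for n,p,h in[(58,(169,227.3),.058),(94,(246.3,210.7),.094),(76,(307,224.3),.076),(40,(391,223),.04)]: print(n,onz(c,p,h).round(4))
for yd in(3-6,177):go(.434,.274,.15,yd)
E
```

```text
[[-0.     0.368  0.93 ]
 [-0.     0.93  -0.368]
 [-1.    -0.    -0.   ]]
58 [0.4301 0.2715 0.058 ]
94 [0.4726 0.073  0.094 ]
76 [ 0.4444 -0.0754  0.076 ]
40 [ 0.4557 -0.2894  0.04  ]
t [ 2.98 -5.42 12.11] turn [14.28  0.    0.  ] | at [0.2024 0.5114 0.2244] t= 1.75 w 0.0941 q [ 1.13  0.3   1.52  0.    1.32 -0.07]
t [ 2.98 -5.42 12.11] turn [-21.72  -0.     0.  ] | at [0.2024 0.5114 0.2244] t= 1.75 w 0.0941 q [ 1.13  0.3   1.52  0.    1.32 -0.07]
```

Close crops confirmed the choice: grey pipes only, with the purple and red ones excluded. The first reach is pipe58, at about (.4325,.273).

Call:
arm_command(deltas=[{"translation": [0,-0.5,1],"turn": [1.2,0,0]},{"translation": [0,-1,2.2],"turn": [2.5,0,0]},{"translation": [0,-1.5,3.5],"turn": [3.8,0,0]},{"translation": [0,-2,4.7],"turn": [5.1,0,0]},{"translation": [0,-2.5,5.9],"turn": [6.4,0,0]},{"translation": [0,-3.1,7.1],"turn": [7.7,0,0]},{"translation": [0,-3.7,8.3],"turn": [9,0,0]},{"translation": [0,-4.3,9.5],"turn": [10.3,0,0]},{"translation": [0,-4.9,10.8],"turn": [11.6,0,0]},{"translation": [0,-5.4,12.1],"turn": [12.9,0,0]},{"translation": [0,-5.4,12.1],"turn": [14.28,0,0]},{"translation": [0,-5.4,12.1],"turn": [14.28,0,0]}], gripper=80, force=40)

```text
time_s: 2.75
ee_pos: [0.4349, 0.2734, 0.2244]
eef_rot: [-0.751, 1.571, -2.383]
force: [-0.8, 0.7, 0.4]
grip_width: 0.0801
```

```bash
python3 - <<'E'
from h import *
go(.4325,.273,.035,-3)
im=optics.camera('wrist');cv2.imwrite('pics/w1.png',im[:,:,::-1])
c=optics.get_calibration('wrist')
for z in(0,.058):print(proj(c,(.4325,.273,z)))
E
```

```text
t [ 7.57 -0.1   0.02] turn [-0.1  0.   0. ] | at [0.4349 0.2734 0.2244] t= 2.75 w 0.0801 q [ 0.49  0.22  1.62 -0.    1.3   0.55]
[321.26993901 179.68877136]
[321.01416173 191.33806357]
```

View pics/w1.png

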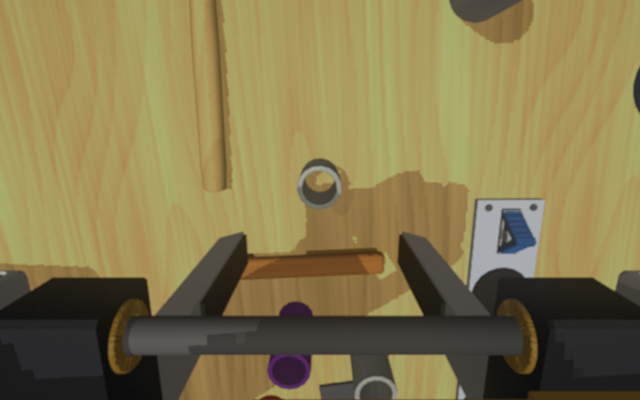

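The wrist view shows the grey pipe's rim at (319,187), within 3–4 px of the prediction. I'll go down to z=.035.

Call:
arm_command(deltas=[{"translation": [1,-0.13,-0.06],"turn": [0,0,0]},{"translation": [2,-0.13,-0.06],"turn": [0,0,0]},{"translation": [3,-0.13,-0.06],"turn": [0,0,0]},{"translation": [4,-0.13,-0.06],"turn": [0,0,0]},{"translation": [5,-0.13,-0.06],"turn": [0,0,0]},{"translation": [5.8,-0.13,-0.06],"turn": [0,0,0]},{"translation": [6.5,-0.13,-0.06],"turn": [0,0,0]},{"translation": [7,-0.13,-0.06],"turn": [0,0,0]},{"translation": [7.4,-0.13,-0.06],"turn": [0,0,0]},{"translation": [7.57,-0.13,-0.06],"turn": [0,0,0]},{"translation": [7.57,-0.13,-0.06],"turn": [0,0,0]}])

```text
time_s: 3.72
ee_pos: [0.4303, 0.2765, 0.0347]
eef_rot: [-1.055, 1.57, -2.675]
force: [-0.1, -0.6, -0.1]
grip_width: 0.0802
```

Call:
arm_command(deltas=[{"translation": [0,0,0],"turn": [0,0,0]},{"translation": [0,0,0],"turn": [0,0,0]},{"translation": [0,0,0],"turn": [0,0,0]},{"translation": [0,0,0],"turn": [0,0,0]},{"translation": [0,0,0],"turn": [0,0,0]},{"translation": [0,0,0],"turn": [0,0,0]},{"translation": [0,0,0],"turn": [0,0,0]},{"translation": [0,0,0],"turn": [0,0,0]}], gripper=30, force=40)

```text
time_s: 4.38
ee_pos: [0.431, 0.2763, 0.0354]
eef_rot: [2.037, 1.57, 0.414]
force: [0.4, -0.5, 2.9]
grip_width: 0.0419
```

```bash
python3 - <<'E'
from h import *
print(ctrl.get_obs()['force'])
go(.6265,.0475,.12,-3)
im=optics.camera('wrist');cv2.imwrite('pics/w2.png',im[:,:,::-1])
E
```

```text
[ 0.39424436 -0.45225994  2.92472239]
t [-3.38  8.29  8.73] turn [ 0. -0. -0.] | at [0.431  0.2763 0.0354] t= 4.38 w 0.0419 q [ 0.5   0.46  1.79 -0.    0.89  0.55]
```

View pics/w2.png

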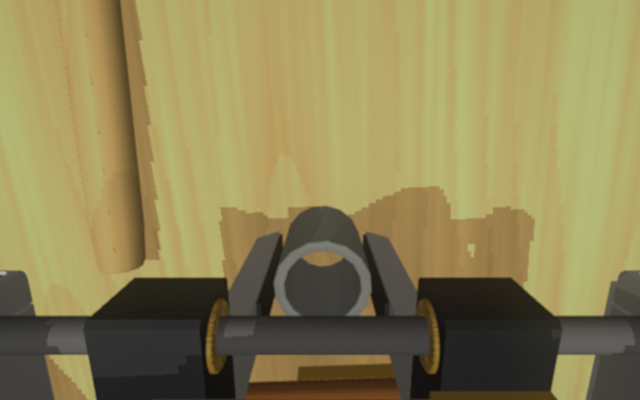

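```bash
python3 - <<'E'
from h import *
c=optics.get_calibration('wrist');p=ctrl.get_obs()['ee_pos']
for dy in(-.005,0,.005):print(dy,proj(c,(p[0],p[1]+dy,.058)))
E
```

```text
-0.005 [323.30430243 297.23945235]
0 [322.69058488 286.48129633]
0.005 [322.06682114 275.54703565]
```

Call:
arm_command(deltas=[{"translation": [-0.7,0,0],"turn": [0,0,0]},{"translation": [-1.6,0,0],"turn": [0,0,0]},{"translation": [-2.6,0,0],"turn": [0,0,0]},{"translation": [-3.4,0.5,0.5],"turn": [0,0,0]},{"translation": [-3.4,1.2,1.3],"turn": [0,0,0]},{"translation": [-3.4,2,2.1],"turn": [0,0,0]},{"translation": [-3.4,2.8,2.9],"turn": [0,0,0]},{"translation": [-3.4,3.6,3.8],"turn": [0,0,0]},{"translation": [-3.4,4.5,4.7],"turn": [0,0,0]},{"translation": [-3.4,5.4,5.7],"turn": [0,0,0]},{"translation": [-3.4,6.3,6.7],"turn": [0,0,0]},{"translation": [-3.4,7,7.5],"turn": [0,0,0]}])

```text
time_s: 5.43
ee_pos: [0.5967, 0.0778, 0.1197]
eef_rot: [-1.313, 1.57, -2.936]
force: [-0.1, 0.3, -1.0]
grip_width: 0.0421
```

```bash
python3 - <<'E'
from h import *
go(.6265,.0475,.052,-3)
E
```

```text
t [2.71 1.26 1.15] turn [-0.01  0.    0.01] | at [0.5967 0.0778 0.1197] t= 5.43 w 0.0421 q [ 0.07  0.51  1.48 -0.    1.15  0.12]
```

Call:
arm_command(deltas=[{"translation": [0,0.6,0.5],"turn": [0,0,0]},{"translation": [0,1.1,1.0],"turn": [0,0,0]},{"translation": [0.3,1.25,1.18],"turn": [0,0,0]},{"translation": [0.8,1.25,1.18],"turn": [0,0,0]},{"translation": [1.3,1.25,1.18],"turn": [0,0,0]},{"translation": [1.7,1.25,1.18],"turn": [0,0,0]},{"translation": [2.0,1.25,1.18],"turn": [0,0,0]},{"translation": [2.3,1.25,1.18],"turn": [0,0,0]},{"translation": [2.4,1.25,1.18],"turn": [0,0,0]},{"translation": [2.4,1.25,1.18],"turn": [0,0,0]}])

```text
time_s: 6.27
ee_pos: [0.6251, 0.0491, 0.0595]
eef_rot: [-1.523, 1.57, 3.137]
force: [-0.2, -0.4, -2.3]
grip_width: 0.0423
```

```bash
python3 - <<'E'
from h import *
go(.6265,.0465,.049,-3)
im=optics.camera('wrist');cv2.imwrite('pics/w3.png',im[:,:,::-1])
im=optics.camera('side')
cv2.imwrite('pics/s3.png',cv2.resize(im[150:350,190:430,::-1],None,fx=3,fy=3))
E
```

```text
t [0.42 0.06 0.1 ] turn [0.01 0.   0.01] | at [0.6251 0.0491 0.0595] t= 6.27 w 0.0423 q [0.02 0.64 1.43 0.   1.07 0.07]
```

View pics/w3.png

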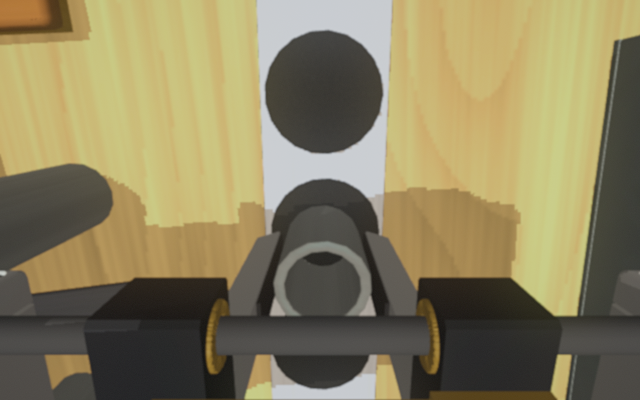

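View pics/s3.png

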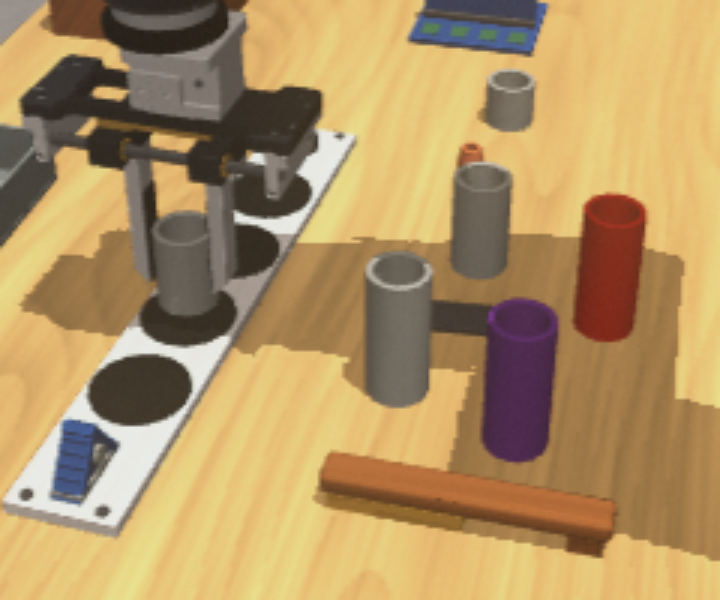

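The pipe is centred over pad c. I'll lower it 10 mm and let go.

Call:
arm_command(deltas=[{"translation": [0.1,0.04,0.07],"turn": [0,0,0]},{"translation": [0.2,0.04,0.07],"turn": [0,0,0]},{"translation": [0.3,0.04,0.07],"turn": [0,0,0]},{"translation": [0.38,0.04,0.07],"turn": [0,0,0]},{"translation": [0.44,0.04,0.07],"turn": [0,0,0]},{"translation": [0.44,0.04,0.07],"turn": [0,0,0]},{"translation": [0.44,0.04,0.07],"turn": [0,0,0]}])

```text
time_s: 6.95
ee_pos: [0.6263, 0.047, 0.0491]
eef_rot: [-1.456, 1.571, -3.079]
force: [-0.0, -0.7, -1.9]
grip_width: 0.0416
```

Call:
arm_command(deltas=[{"translation": [0,0,0],"turn": [0,0,0]},{"translation": [0,0,0],"turn": [0,0,0]},{"translation": [0,0,0],"turn": [0,0,0]},{"translation": [0,0,0],"turn": [0,0,0]},{"translation": [0,0,0],"turn": [0,0,0]}], gripper=74)

```text
time_s: 7.37
ee_pos: [0.6265, 0.047, 0.0494]
eef_rot: [1.592, 1.57, -0.031]
force: [-0.0, -0.6, 0.1]
grip_width: 0.0715
```

Call:
arm_command(deltas=[{"translation": [-0.5,0,0],"turn": [0,0,0]},{"translation": [-1.2,0,0],"turn": [0,0,0]},{"translation": [-2.2,0,0],"turn": [0,0,0]},{"translation": [-3.2,0,0],"turn": [0,0,0]},{"translation": [-4.2,0,0],"turn": [0,0,0]},{"translation": [-5,0,0],"turn": [0,0,0]},{"translation": [-5,0,0],"turn": [0,0,0]}])

```text
time_s: 7.95
ee_pos: [0.6279, 0.047, 0.18]
eef_rot: [1.639, 1.563, 0.016]
force: [0.6, -0.8, 0.7]
grip_width: 0.074
```

```bash
python3 - <<'E'
from h import *
go(.474,.0745,.06,-3)
im=optics.camera('wrist');cv2.imwrite('pics/w4.png',im[:,:,::-1])
E
```

```text
t [ 4.75 -6.24 -0.77] turn [ 0.   -0.01 -0.09] | at [0.6279 0.047  0.18  ] t= 7.95 w 0.074 q [ 0.02  0.51  1.33 -0.    1.29  0.07]
```

View pics/w4.png

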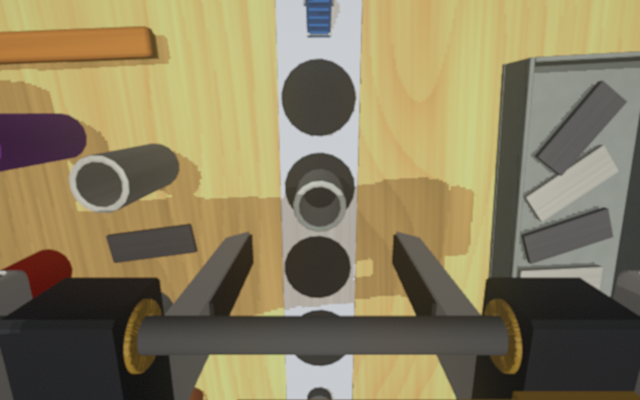

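Pipe58 stands centred on pad c at (319,197). Next is pipe94, which goes to pad a.

Call:
arm_command(deltas=[{"translation": [0,-1,-0.1],"turn": [0,0,0]},{"translation": [0,-2.2,-0.3],"turn": [0,0,0]},{"translation": [0,-3.5,-0.5],"turn": [0,0,0]},{"translation": [0,-4.7,-0.6],"turn": [0,0,0]},{"translation": [0,-5.7,-0.75],"turn": [0,0,0]},{"translation": [0,-6.24,-0.77],"turn": [0,0,0]},{"translation": [0.5,-6.24,-0.77],"turn": [0,0,0]},{"translation": [0.5,-6.24,-0.77],"turn": [0,0,0]}])

```text
time_s: 8.67
ee_pos: [0.4701, 0.0744, 0.16]
eef_rot: [-1.426, 1.568, -3.048]
force: [-0.4, 0.1, -1.3]
grip_width: 0.0742
```

```bash
python3 - <<'E'
from h import *
go(.474,.0745,.06,-3)
im=optics.camera('wrist');cv2.imwrite('pics/w5.png',im[:,:,::-1])
c=optics.get_calibration('wrist');print(proj(c,(.474,.0745,.094)),proj(c,(.474,.0795,.094)))
E
```

```text
t [ 4.    0.17 -0.01] turn [0.01 0.   0.03] | at [0.4701 0.0744 0.16  ] t= 8.67 w 0.0742 q [ 0.08  0.2   1.8  -0.    1.14  0.13]
[327.69506832 221.75349578] [327.32651601 214.48734305]
```

View pics/w5.png

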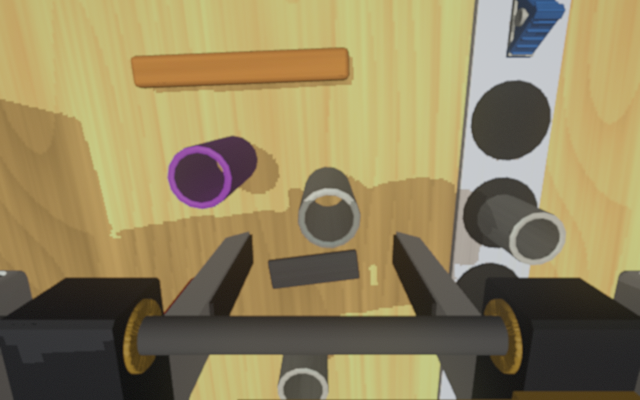

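The grey 94 mm pipe's rim is at (329,217), so I'll aim at y≈.077. The purple pipe at (200,176) is clear.

Call:
arm_command(deltas=[{"translation": [0.4,0.2,-0.1],"turn": [0,0,0]},{"translation": [1.2,0.2,-0.1],"turn": [0,0,0]},{"translation": [2,0.2,-0.1],"turn": [0,0,0]},{"translation": [2.8,0.2,-0.1],"turn": [0,0,0]},{"translation": [3.5,0.2,-0.1],"turn": [0,0,0]},{"translation": [3.9,0.2,-0.1],"turn": [0,0,0]},{"translation": [4,0.2,-0.1],"turn": [0,0,0]},{"translation": [4,0.2,-0.1],"turn": [0,0,0]}])

```text
time_s: 9.38
ee_pos: [0.4768, 0.0766, 0.0612]
eef_rot: [-1.439, 1.57, -3.062]
force: [0.0, -1.2, 0.0]
grip_width: 0.0741
```

Call:
arm_command(deltas=[{"translation": [0,0,0],"turn": [0,0,0]},{"translation": [0,0,0],"turn": [0,0,0]},{"translation": [0,0,0],"turn": [0,0,0]},{"translation": [0,0,0],"turn": [0,0,0]},{"translation": [0,0,0],"turn": [0,0,0]},{"translation": [0,0,0],"turn": [0,0,0]},{"translation": [0,0,0],"turn": [0,0,0]},{"translation": [0,0,0],"turn": [0,0,0]}], gripper=30)

```text
time_s: 10.05
ee_pos: [0.4767, 0.0766, 0.062]
eef_rot: [-1.507, 1.571, -3.13]
force: [-4.2, 0.4, 5.9]
grip_width: 0.0416
```

```bash
python3 - <<'E'
from h import *
go(.618,-.1124,.19,-3)
im=optics.camera('wrist');cv2.imwrite('pics/w6.png',im[:,:,::-1])
c=optics.get_calibration('wrist');p=ctrl.get_obs()['ee_pos'];print(p)
for dy in(-.005,0,.005):print(dy,proj(c,(p[0],p[1]+dy,.094)))
E
```

```text
t [-5.12  6.04  7.25] turn [0. 0. 0.] | at [0.4767 0.0766 0.062 ] t= 10.05 w 0.0416 q [0.08 0.36 1.86 0.   0.92 0.14]
[0.47663275 0.07661356 0.06201022]
-0.005 [323.33049416 309.1218453 ]
0 [322.67758177 297.77378276]
0.005 [322.01327932 286.22775326]
```

View pics/w6.png

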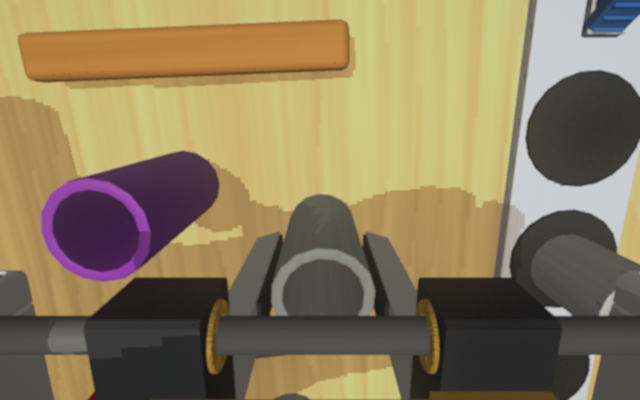

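Call:
arm_command(deltas=[{"translation": [-0.6,0,0],"turn": [0,0,0]},{"translation": [-1.5,0,0],"turn": [0,0,0]},{"translation": [-2.4,0,0.1],"turn": [0,0,0]},{"translation": [-3.1,0.4,0.5],"turn": [0,0,0]},{"translation": [-3.1,1.0,1.2],"turn": [0,0,0]},{"translation": [-3.1,1.7,2.0],"turn": [0,0,0]},{"translation": [-3.1,2.4,2.9],"turn": [0,0,0]},{"translation": [-3.1,3.2,3.9],"turn": [0,0,0]},{"translation": [-3.1,4,4.9],"turn": [0,0,0]},{"translation": [-3.1,4.8,5.8],"turn": [0,0,0]},{"translation": [-3.1,5.5,6.6],"turn": [0,0,0]},{"translation": [-3.1,5.9,7.1],"turn": [0,0,0]}])

```text
time_s: 11.1
ee_pos: [0.6156, -0.1106, 0.1381]
eef_rot: [-1.44, 1.57, -3.065]
force: [0.2, 1.0, -4.9]
grip_width: 0.042
```

```bash
python3 - <<'E'
from h import *
go(.618,-.1154,.075,-3)
E
```

```text
t [2.53 0.11 0.19] turn [-0.01  0.    0.01] | at [ 0.6156 -0.1106  0.1381] t= 11.1 w 0.042 q [-0.24  0.54  1.38 -0.    1.22 -0.18]
```

Call:
arm_command(deltas=[{"translation": [0.2,0.11,0.19],"turn": [0,0,0]},{"translation": [0.7,0.11,0.19],"turn": [0,0,0]},{"translation": [1.2,0.11,0.19],"turn": [0,0,0]},{"translation": [1.6,0.11,0.19],"turn": [0,0,0]},{"translation": [1.9,0.11,0.19],"turn": [0,0,0]},{"translation": [2.1,0.11,0.19],"turn": [0,0,0]},{"translation": [2.1,0.11,0.19],"turn": [0,0,0]}])

```text
time_s: 11.68
ee_pos: [0.6167, -0.1126, 0.0854]
eef_rot: [-1.773, 1.569, 2.888]
force: [0.2, 0.6, -5.3]
grip_width: 0.0421
```

```bash
python3 - <<'E'
from h import *
go(.618,-.1154,.0755,-3)
im=optics.camera('side')
cv2.imwrite('pics/s7.png',cv2.resize(im[130:330,190:430,::-1],None,fx=3,fy=3))
im=optics.camera('top')
cv2.imwrite('pics/t7.png',cv2.resize(im[100:300,150:420,::-1],None,fx=2.5,fy=2.5))
E
```

```text
t [0.39 0.06 0.11] turn [ 0.01 -0.    0.02] | at [ 0.6167 -0.1126  0.0854] t= 11.68 w 0.0421 q [-0.24  0.61  1.42  0.    1.12 -0.19]
```

View pics/s7.png

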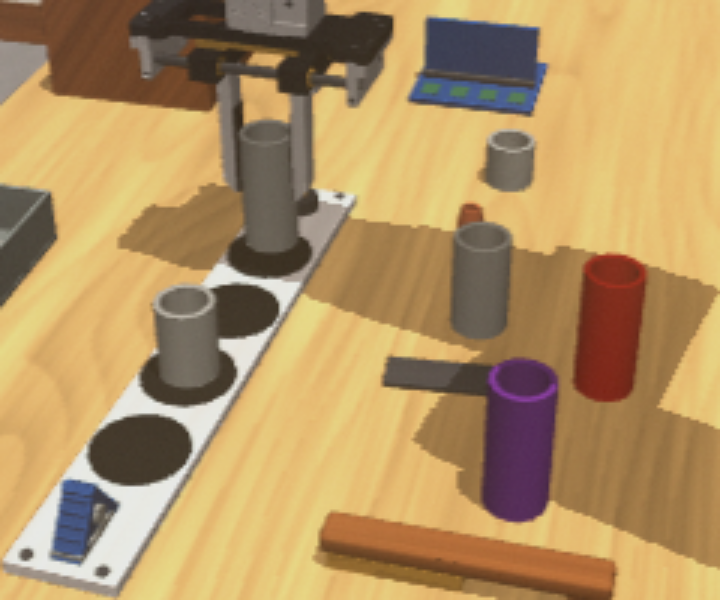

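View pics/t7.png

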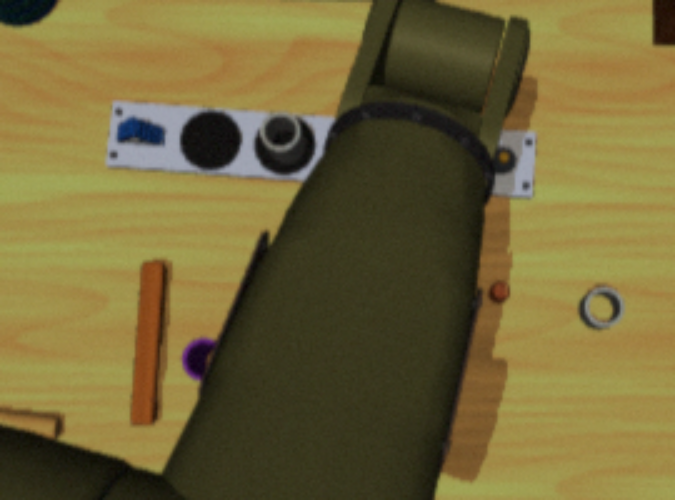

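Pipe94 hangs just over pad a. I'll lower it and release.

Call:
arm_command(deltas=[{"translation": [0.1,0.04,0.07],"turn": [0,0,0]},{"translation": [0.2,0.04,0.07],"turn": [0,0,0]},{"translation": [0.3,0.04,0.07],"turn": [0,0,0]},{"translation": [0.36,0.04,0.07],"turn": [0,0,0]},{"translation": [0.41,0.04,0.07],"turn": [0,0,0]},{"translation": [0.41,0.04,0.07],"turn": [0,0,0]},{"translation": [0.41,0.04,0.07],"turn": [0,0,0]}])

```text
time_s: 12.37
ee_pos: [0.6182, -0.1151, 0.0764]
eef_rot: [-1.914, 1.571, 2.746]
force: [-0.0, -1.0, -4.1]
grip_width: 0.0418
```

Call:
arm_command(deltas=[{"translation": [0,0,0],"turn": [0,0,0]},{"translation": [0,0,0],"turn": [0,0,0]},{"translation": [0,0,0],"turn": [0,0,0]},{"translation": [0,0,0],"turn": [0,0,0]},{"translation": [0,0,0],"turn": [0,0,0]},{"translation": [0,0,0],"turn": [0,0,0]}], gripper=74)

```text
time_s: 12.87
ee_pos: [0.6182, -0.1151, 0.0766]
eef_rot: [1.33, 1.57, -0.293]
force: [-0.2, 0.0, 0.8]
grip_width: 0.0739
```

Call:
arm_command(deltas=[{"translation": [-0.5,0,0],"turn": [0,0,0]},{"translation": [-1.2,0,0],"turn": [0,0,0]},{"translation": [-2.0,0,0],"turn": [0,0,0]},{"translation": [-2.8,0,0],"turn": [0,0,0]},{"translation": [-3.6,0,0],"turn": [0,0,0]},{"translation": [-4.2,0,0],"turn": [0,0,0]},{"translation": [-4.2,0,0],"turn": [0,0,0]}])

```text
time_s: 13.45
ee_pos: [0.6193, -0.1153, 0.1859]
eef_rot: [1.384, 1.565, -0.239]
force: [-0.1, 0.2, 0.3]
grip_width: 0.0746
```

```bash
python3 - <<'E'
from h import *
go(.447,-.073,.16,-3)
im=optics.camera('wrist');cv2.imwrite('pics/w8.png',im[:,:,::-1])
E
```

```text
t [ 0.99 -6.98 -1.33] turn [ 0.    0.01 -0.07] | at [ 0.6193 -0.1153  0.1859] t= 13.45 w 0.0746 q [-0.24  0.51  1.33  0.    1.3  -0.19]
```

View pics/w8.png

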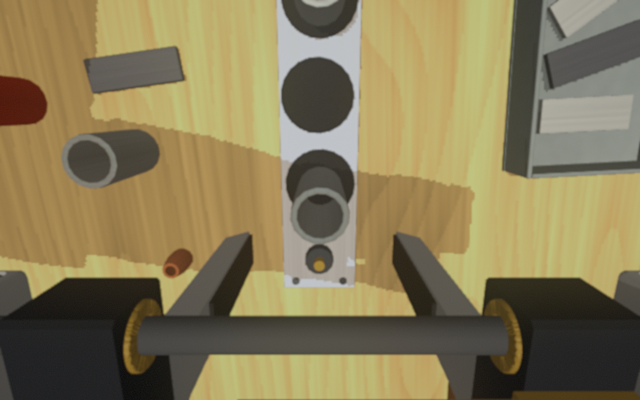

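Pipe94 stands on pad a at (320,200). Next is pipe76, which goes to pad b.

Call:
arm_command(deltas=[{"translation": [0,-1,-0.2],"turn": [0,0,0]},{"translation": [0,-2.2,-0.4],"turn": [0,0,0]},{"translation": [0,-3.5,-0.7],"turn": [0,0,0]},{"translation": [0,-4.8,-0.9],"turn": [0,0,0]},{"translation": [0.3,-6,-1.1],"turn": [0,0,0]},{"translation": [0.7,-6.7,-1.3],"turn": [0,0,0]},{"translation": [1.0,-6.98,-1.33],"turn": [0,0,0]},{"translation": [1.0,-6.98,-1.33],"turn": [0,0,0]},{"translation": [1.0,-6.98,-1.33],"turn": [0,0,0]}])

```text
time_s: 14.25
ee_pos: [0.4455, -0.0727, 0.1562]
eef_rot: [-1.757, 1.57, 2.903]
force: [0.1, -0.2, 0.5]
grip_width: 0.074
```

```bash
python3 - <<'E'
from h import *
go(.447,-.073,.047,-3)
im=optics.camera('wrist');cv2.imwrite('pics/w9.png',im[:,:,::-1])
c=optics.get_calibration('wrist');print(proj(c,(.447,-.073,.076)),proj(c,(.447,-.068,.076)))
E
```

```text
t [4.37 0.06 0.01] turn [ 0.   -0.    0.01] | at [ 0.4455 -0.0727  0.1562] t= 14.25 w 0.074 q [-0.24  0.16  1.87 -0.    1.12 -0.19]
[324.05209317 216.44847245] [323.68392702 209.54544172]
```

View pics/w9.png

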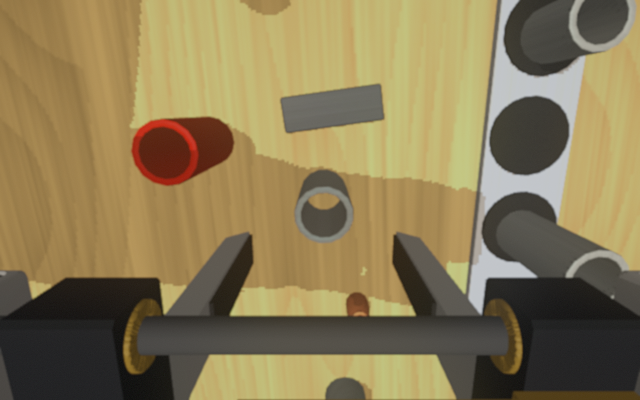

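The rim is at (324,214) against a prediction of (324,216), so I'll descend.

Call:
arm_command(deltas=[{"translation": [0.4,0.06,-0.07],"turn": [0,0,0]},{"translation": [1.2,0.06,-0.07],"turn": [0,0,0]},{"translation": [2,0.06,-0.07],"turn": [0,0,0]},{"translation": [2.8,0.06,-0.07],"turn": [0,0,0]},{"translation": [3.6,0.06,-0.07],"turn": [0,0,0]},{"translation": [4.1,0.06,-0.07],"turn": [0,0,0]},{"translation": [4.35,0.06,-0.07],"turn": [0,0,0]},{"translation": [4.35,0.06,-0.07],"turn": [0,0,0]}])

```text
time_s: 14.97
ee_pos: [0.4469, -0.0709, 0.0462]
eef_rot: [-1.759, 1.568, 2.901]
force: [-0.1, -0.5, 0.6]
grip_width: 0.0738
```

Call:
arm_command(deltas=[{"translation": [0,0,0],"turn": [0,0,0]},{"translation": [0,0,0],"turn": [0,0,0]},{"translation": [0,0,0],"turn": [0,0,0]},{"translation": [0,0,0],"turn": [0,0,0]},{"translation": [0,0,0],"turn": [0,0,0]},{"translation": [0,0,0],"turn": [0,0,0]},{"translation": [0,0,0],"turn": [0,0,0]},{"translation": [0,0,0],"turn": [0,0,0]}], gripper=30)

```text
time_s: 15.63
ee_pos: [0.4473, -0.0711, 0.0481]
eef_rot: [1.412, 1.57, -0.211]
force: [-2.0, 0.4, 6.0]
grip_width: 0.0405
```

```bash
python3 - <<'E'
from h import *
go(.6195,-.0347,.15,-3)
im=optics.camera('wrist');cv2.imwrite('pics/w10.png',im[:,:,::-1])
c=optics.get_calibration('wrist');p=ctrl.get_obs()['ee_pos'];print(p)
for dy in(-.005,0,.005):print(dy,proj(c,(p[0],p[1]+dy,.076)))
E
```

```text
t [-4.08  6.8  -1.81] turn [ 0.  0. -0.] | at [ 0.4473 -0.0711  0.0481] t= 15.63 w 0.0405 q [-0.24  0.33  1.95  0.    0.86 -0.19]
[ 0.44734768 -0.07111453  0.04804701]
-0.005 [323.37610128 303.83778443]
0 [322.74080154 292.75176125]
0.005 [322.09471544 281.47751523]
```

View pics/w10.png

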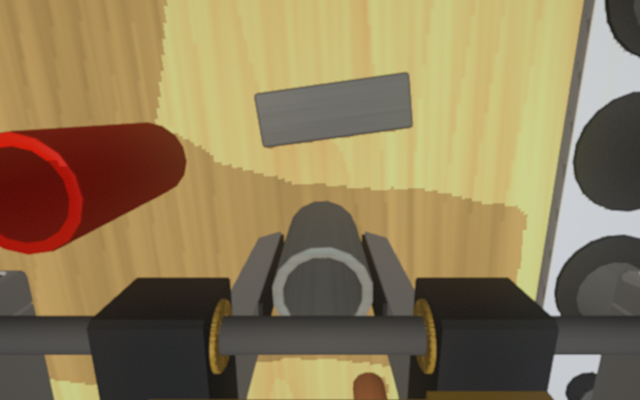

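Call:
arm_command(deltas=[{"translation": [-0.6,0,0],"turn": [0,0,0]},{"translation": [-1.5,0,-0.2],"turn": [0,0,0]},{"translation": [-2.4,0.1,-0.5],"turn": [0,0,0]},{"translation": [-3,0.5,-0.9],"turn": [0,0,0]},{"translation": [-3.1,1.1,-1.3],"turn": [0,0,0]},{"translation": [-3.1,1.9,-1.6],"turn": [0,0,0]},{"translation": [-3.1,2.8,-1.8],"turn": [0,0,0]},{"translation": [-3.1,3.7,-1.83],"turn": [0,0,0]},{"translation": [-3.1,4.7,-1.83],"turn": [0,0,0]},{"translation": [-3.1,5.6,-1.83],"turn": [0,0,0]},{"translation": [-3.1,6.3,-1.83],"turn": [0,0,0]},{"translation": [-3.1,6.75,-1.83],"turn": [0,0,0]}])

```text
time_s: 16.68
ee_pos: [0.6192, -0.0342, 0.1242]
eef_rot: [-1.646, 1.57, 3.014]
force: [-0.5, -0.6, -3.1]
grip_width: 0.0405
```

```bash
python3 - <<'E'
from h import *
go(.6195,-.0342,.071,-3)
E
```

```text
t [ 2.13  0.02 -0.  ] turn [ 0.   -0.    0.01] | at [ 0.6192 -0.0342  0.1242] t= 16.68 w 0.0405 q [-0.11  0.55  1.41  0.    1.18 -0.06]
```

Call:
arm_command(deltas=[{"translation": [0.3,0.02,0],"turn": [0,0,0]},{"translation": [0.8,0.02,0],"turn": [0,0,0]},{"translation": [1.3,0.02,0],"turn": [0,0,0]},{"translation": [1.7,0.02,0],"turn": [0,0,0]},{"translation": [2.0,0.02,0],"turn": [0,0,0]},{"translation": [2.1,0.02,0],"turn": [0,0,0]},{"translation": [2.1,0.02,0],"turn": [0,0,0]}])

```text
time_s: 17.27
ee_pos: [0.6181, -0.0342, 0.0719]
eef_rot: [-1.631, 1.57, 3.03]
force: [0.4, -0.5, -3.5]
grip_width: 0.0406
```

```bash
python3 - <<'E'
from h import *
go(.6195,-.0342,.0615,-3)
im=optics.camera('side')
cv2.imwrite('pics/s11.png',cv2.resize(im[130:330,190:430,::-1],None,fx=3,fy=3))
E
```

```text
t [ 0.42  0.05 -0.  ] turn [ 0.   -0.    0.01] | at [ 0.6181 -0.0342  0.0719] t= 17.27 w 0.0406 q [-0.11  0.61  1.45 -0.    1.08 -0.06]
```

View pics/s11.png

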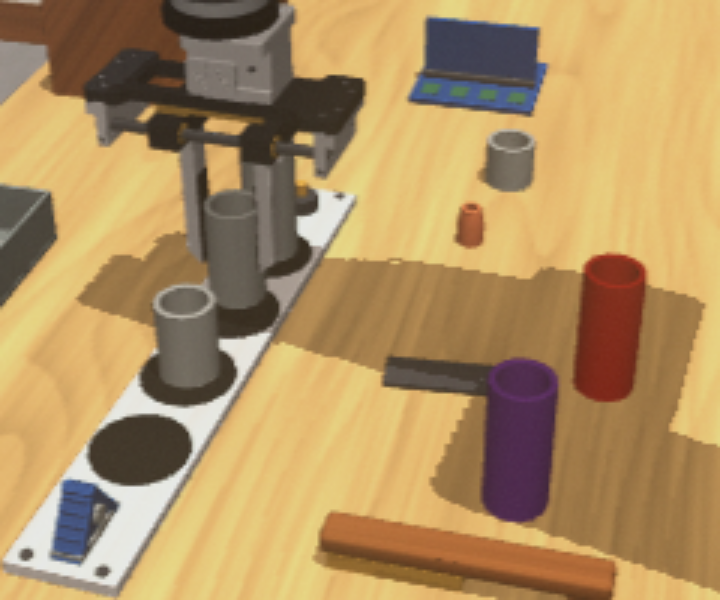

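Pipe76 is over pad b. I'll lower it and release.

Call:
arm_command(deltas=[{"translation": [0.1,0.04,0],"turn": [0,0,0]},{"translation": [0.2,0.04,0],"turn": [0,0,0]},{"translation": [0.3,0.04,0],"turn": [0,0,0]},{"translation": [0.36,0.04,0],"turn": [0,0,0]},{"translation": [0.42,0.04,0],"turn": [0,0,0]},{"translation": [0.42,0.04,0],"turn": [0,0,0]},{"translation": [0.42,0.04,0],"turn": [0,0,0]}])

```text
time_s: 17.9
ee_pos: [0.6196, -0.0343, 0.0622]
eef_rot: [-1.45, 1.571, -3.073]
force: [-0.1, 0.3, -3.3]
grip_width: 0.0412
```

Call:
arm_command(deltas=[{"translation": [0,0,0],"turn": [0,0,0]},{"translation": [0,0,0],"turn": [0,0,0]},{"translation": [0,0,0],"turn": [0,0,0]},{"translation": [0,0,0],"turn": [0,0,0]},{"translation": [0,0,0],"turn": [0,0,0]},{"translation": [0,0,0],"turn": [0,0,0]}], gripper=74)

```text
time_s: 18.4
ee_pos: [0.6197, -0.0343, 0.0623]
eef_rot: [1.45, 1.571, -0.173]
force: [0.4, 0.3, -0.2]
grip_width: 0.0734
```

Call:
arm_command(deltas=[{"translation": [-0.5,0,0],"turn": [0,0,0]},{"translation": [-1.2,0,0],"turn": [0,0,0]},{"translation": [-2.0,0,0],"turn": [0,0,0]},{"translation": [-2.8,0,0],"turn": [0,0,0]},{"translation": [-3.6,0,0],"turn": [0,0,0]},{"translation": [-4.4,0,0],"turn": [0,0,0]},{"translation": [-4.8,0,0],"turn": [0,0,0]},{"translation": [-4.8,0,0],"turn": [0,0,0]}])

```text
time_s: 19.07
ee_pos: [0.6204, -0.0344, 0.1852]
eef_rot: [1.503, 1.566, -0.12]
force: [0.3, 0.5, -0.1]
grip_width: 0.0738
```

```bash
python3 - <<'E'
from h import *
go(.458,-.289,.14,-3)
im=optics.camera('wrist');cv2.imwrite('pics/w12.png',im[:,:,::-1])
E
```

```text
t [ 1.79 -5.97 10.51] turn [ 0.    0.   -0.05] | at [ 0.6204 -0.0344  0.1852] t= 19.07 w 0.0738 q [-0.11  0.49  1.35 -0.    1.3  -0.06]
```

View pics/w12.png

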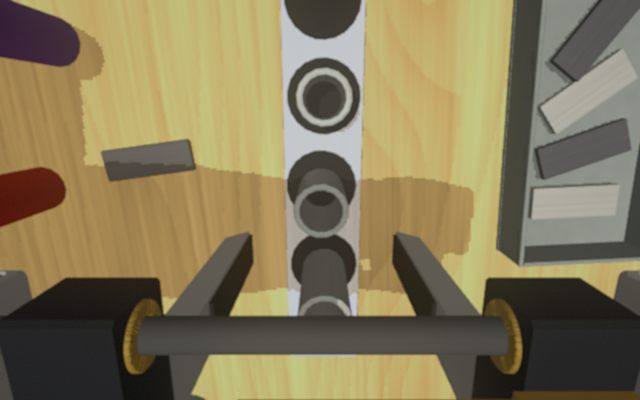

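Pipe76 is on pad b at (321,205). Next is pipe40.

Call:
arm_command(deltas=[{"translation": [0,-0.5,0.9],"turn": [0,0,0]},{"translation": [0,-1.1,2],"turn": [0,0,0]},{"translation": [0,-1.8,3.2],"turn": [0,0,0]},{"translation": [0,-2.5,4.4],"turn": [0,0,0]},{"translation": [0,-3.2,5.6],"turn": [0,0,0]},{"translation": [0,-3.9,6.8],"turn": [0,0,0]},{"translation": [0,-4.6,8],"turn": [0,0,0]},{"translation": [0.3,-5.2,9.1],"turn": [0,0,0]},{"translation": [0.8,-5.7,10],"turn": [0,0,0]},{"translation": [1.3,-5.97,10.5],"turn": [0,0,0]},{"translation": [1.7,-5.97,10.5],"turn": [0,0,0]},{"translation": [1.7,-5.97,10.5],"turn": [0,0,0]}])

```text
time_s: 20.12
ee_pos: [0.4557, -0.2881, 0.1367]
eef_rot: [-2.167, 1.566, 2.491]
force: [0.0, -0.4, 0.3]
grip_width: 0.0738
```

```bash
python3 - <<'E'
from h import *
go(.458,-.289,.026,-3)
im=optics.camera('wrist');cv2.imwrite('pics/w13.png',im[:,:,::-1])
c=optics.get_calibration('wrist');print(proj(c,(.458,-.289,.04)),proj(c,(.458,-.284,.04)))
E
```

```text
t [4.43 0.11 0.04] turn [-0.01 -0.03  0.04] | at [ 0.4557 -0.2881  0.1367] t= 20.12 w 0.0738 q [-0.63  0.37  1.65  0.    1.13 -0.58]
[325.12399814 211.2069524 ] [324.78329963 204.72632198]
```

View pics/w13.png

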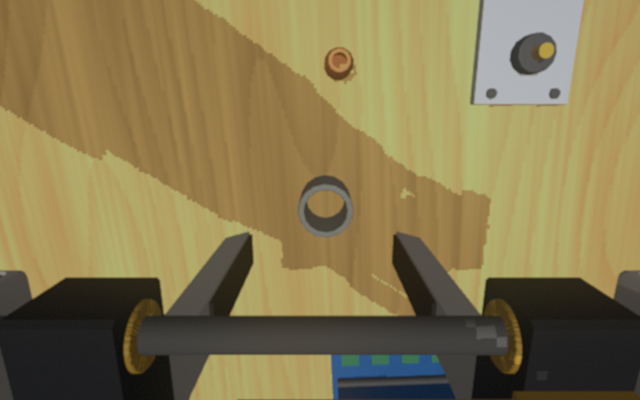

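The rim is at (325,210) and the prediction was (325,211). I'll descend to z=.026.

Call:
arm_command(deltas=[{"translation": [0.4,0.1,0],"turn": [0,0,0]},{"translation": [1.2,0.1,0],"turn": [0,0,0]},{"translation": [2,0.1,0],"turn": [0,0,0]},{"translation": [2.8,0.1,0],"turn": [0,0,0]},{"translation": [3.5,0.1,0],"turn": [0,0,0]},{"translation": [4,0.1,0],"turn": [0,0,0]},{"translation": [4.3,0.1,0],"turn": [0,0,0]},{"translation": [4.43,0.1,0],"turn": [0,0,0]},{"translation": [4.43,0.1,0],"turn": [0,0,0]}])

```text
time_s: 20.92
ee_pos: [0.4597, -0.2883, 0.0286]
eef_rot: [-2.189, 1.57, 2.472]
force: [-0.3, -0.6, 0.1]
grip_width: 0.0741
```

Call:
arm_command(deltas=[{"translation": [0,0,0],"turn": [0,0,0]},{"translation": [0,0,0],"turn": [0,0,0]},{"translation": [0,0,0],"turn": [0,0,0]},{"translation": [0,0,0],"turn": [0,0,0]},{"translation": [0,0,0],"turn": [0,0,0]},{"translation": [0,0,0],"turn": [0,0,0]},{"translation": [0,0,0],"turn": [0,0,0]},{"translation": [0,0,0],"turn": [0,0,0]}], gripper=30)

```text
time_s: 21.58
ee_pos: [0.4594, -0.2889, 0.0292]
eef_rot: [0.423, 1.571, -1.2]
force: [-1.8, 0.5, 5.5]
grip_width: 0.0409
```

```bash
python3 - <<'E'
from h import *
go(.6296,.1265,.2,-3)
im=optics.camera('wrist');cv2.imwrite('pics/w14.png',im[:,:,::-1])
c=optics.get_calibration('wrist');p=ctrl.get_obs()['ee_pos'];print(p)
for dy in(-.005,0,.005):print(dy,proj(c,(p[0],p[1]+dy,.04)))
E
```

```text
t [ -6.83   5.93 -16.95] turn [ 0.  0. -0.] | at [ 0.4594 -0.2889  0.0292] t= 21.58 w 0.0409 q [-0.63  0.53  1.71 -0.    0.91 -0.58]
[ 0.45938208 -0.28888062  0.0292123 ]
-0.005 [323.26505855 284.20620377]
0 [322.69379893 274.10834097]
0.005 [322.1138392  263.85669069]
```

View pics/w14.png

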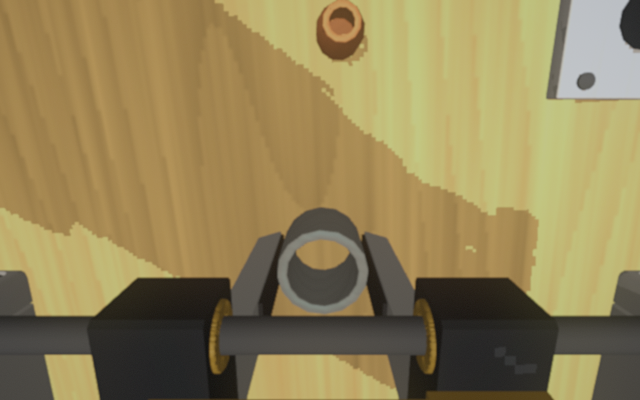

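Call:
arm_command(deltas=[{"translation": [-0.7,0,0],"turn": [0,0,0]},{"translation": [-1.8,0,0],"turn": [0,0,0]},{"translation": [-3,0,0],"turn": [0,0,0]},{"translation": [-4.2,0,-0.3],"turn": [0,0,0]},{"translation": [-5.2,0.2,-0.9],"turn": [0,0,0]},{"translation": [-5.8,0.5,-1.8],"turn": [0,0,0]},{"translation": [-6,0.9,-2.9],"turn": [0,0,0]},{"translation": [-6,1.3,-4],"turn": [0,0,0]},{"translation": [-6,1.8,-5.1],"turn": [0,0,0]},{"translation": [-6,2.2,-6.2],"turn": [0,0,0]},{"translation": [-6,2.6,-7.3],"turn": [0,0,0]},{"translation": [-6,3,-8.4],"turn": [0,0,0]}])

```text
time_s: 22.63
ee_pos: [0.5455, -0.0815, 0.1786]
eef_rot: [-1.923, 1.57, 2.738]
force: [0.7, -0.7, -2.4]
grip_width: 0.0411
```

```bash
python3 - <<'E'
from h import *
go(.6296,.126,.12,-3)
E
```

```text
t [ 2.34  2.93 -8.46] turn [ 0.   -0.    0.01] | at [ 0.5455 -0.0815  0.1786] t= 22.63 w 0.0411 q [-0.21  0.34  1.57  0.    1.23 -0.16]
```

Call:
arm_command(deltas=[{"translation": [0,0.3,-0.9],"turn": [0,0,0]},{"translation": [0,0.7,-1.9],"turn": [0,0,0]},{"translation": [0,1.0,-3],"turn": [0,0,0]},{"translation": [0,1.4,-4.1],"turn": [0,0,0]},{"translation": [0,1.8,-5.2],"turn": [0,0,0]},{"translation": [0,2.2,-6.3],"turn": [0,0,0]},{"translation": [0.2,2.5,-7.3],"turn": [0,0,0]},{"translation": [0.6,2.8,-8.1],"turn": [0,0,0]},{"translation": [1.2,2.93,-8.46],"turn": [0,0,0]},{"translation": [1.9,2.93,-8.46],"turn": [0,0,0]},{"translation": [2.4,2.93,-8.46],"turn": [0,0,0]},{"translation": [2.4,2.93,-8.46],"turn": [0,0,0]}])

```text
time_s: 23.63
ee_pos: [0.628, 0.1242, 0.1155]
eef_rot: [-1.38, 1.566, -3.003]
force: [0.5, 0.1, -3.0]
grip_width: 0.0407
```

```bash
python3 - <<'E'
from h import *
go(.6296,.126,.0525,-3)
E
```

```text
t [ 2.52  0.07 -0.08] turn [0.   0.01 0.06] | at [0.628  0.1242 0.1155] t= 23.63 w 0.0407 q [ 0.14  0.6   1.35 -0.    1.2   0.19]
```

Call:
arm_command(deltas=[{"translation": [0.3,0.05,-0.06],"turn": [0,0,0]},{"translation": [0.8,0.05,-0.06],"turn": [0,0,0]},{"translation": [1.3,0.05,-0.06],"turn": [0,0,0]},{"translation": [1.8,0.05,-0.06],"turn": [0,0,0]},{"translation": [2.2,0.05,-0.06],"turn": [0,0,0]},{"translation": [2.45,0.05,-0.06],"turn": [0,0,0]},{"translation": [2.45,0.05,-0.06],"turn": [0,0,0]}])

```text
time_s: 24.22
ee_pos: [0.63, 0.1257, 0.0558]
eef_rot: [-1.373, 1.568, -2.996]
force: [-0.8, 0.3, -1.6]
grip_width: 0.0405
```

```bash
python3 - <<'E'
from h import *
go(.6296,.126,.0428,-3)
im=optics.camera('side')
cv2.imwrite('pics/s15.png',cv2.resize(im[130:330,190:430,::-1],None,fx=3,fy=3))
E
```

```text
t [ 0.52 -0.02 -0.01] turn [0.   0.01 0.03] | at [0.63   0.1257 0.0558] t= 24.22 w 0.0405 q [ 0.14  0.68  1.38 -0.    1.09  0.19]
```

View pics/s15.png

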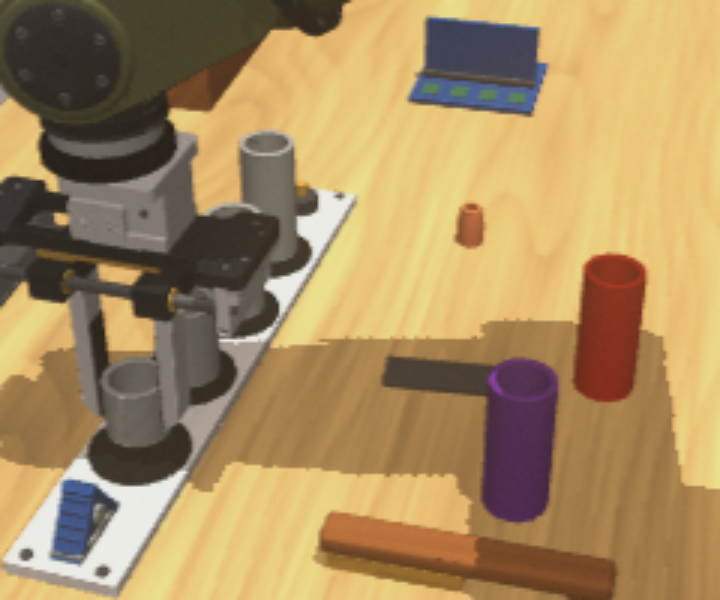

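Call:
arm_command(deltas=[{"translation": [0.1,0,0],"turn": [0,0,0]},{"translation": [0.2,0,0],"turn": [0,0,0]},{"translation": [0.3,0,0],"turn": [0,0,0]},{"translation": [0.4,0,0],"turn": [0,0,0]},{"translation": [0.48,0,0],"turn": [0,0,0]},{"translation": [0.5,0,0],"turn": [0,0,0]},{"translation": [0.5,0,0],"turn": [0,0,0]}])

```text
time_s: 24.85
ee_pos: [0.6307, 0.1259, 0.045]
eef_rot: [-1.278, 1.571, -2.901]
force: [-0.1, -0.1, -2.1]
grip_width: 0.0404
```

Call:
arm_command(deltas=[{"translation": [0,0,0],"turn": [0,0,0]},{"translation": [0,0,0],"turn": [0,0,0]},{"translation": [0,0,0],"turn": [0,0,0]},{"translation": [0,0,0],"turn": [0,0,0]},{"translation": [0,0,0],"turn": [0,0,0]},{"translation": [0,0,0],"turn": [0,0,0]}], gripper=74)

```text
time_s: 25.35
ee_pos: [0.6308, 0.1258, 0.0453]
eef_rot: [1.609, 1.571, -0.014]
force: [0.5, -0.1, 0.1]
grip_width: 0.0735
```

Call:
arm_command(deltas=[{"translation": [-0.5,0,0],"turn": [0,0,0]},{"translation": [-1.2,0,0],"turn": [0,0,0]},{"translation": [-2.0,0,0],"turn": [0,0,0]},{"translation": [-2.8,0,0],"turn": [0,0,0]},{"translation": [-3.6,0,0],"turn": [0,0,0]},{"translation": [-4.4,0,0],"turn": [0,0,0]},{"translation": [-5.2,0,0],"turn": [0,0,0]},{"translation": [-5.6,-0.5,-1],"turn": [0,0,0]},{"translation": [-5.6,-1.2,-2],"turn": [0,0,0]},{"translation": [-5.6,-2,-3.2],"turn": [0,0,0]},{"translation": [-5.6,-2.8,-4.4],"turn": [0,0,0]},{"translation": [-5.6,-3.4,-5.6],"turn": [0,0,0]}])

```text
time_s: 26.35
ee_pos: [0.5518, 0.2713, 0.1866]
eef_rot: [2.052, 1.57, 0.429]
force: [0.8, 0.6, 0.3]
grip_width: 0.0741
```

Call:
arm_command(deltas=[{"translation": [0,-1,-1],"turn": [0,0,0]},{"translation": [0,-2,-2],"turn": [0,0,0]},{"translation": [0,-3,-3],"turn": [0,0,0]},{"translation": [0,-4,-4],"turn": [0,0,0]},{"translation": [0,-4,-5],"turn": [0,0,0]},{"translation": [0,-4,-5],"turn": [0,0,0]},{"translation": [0,-4,-5],"turn": [0,0,0]}])

```text
time_s: 26.93
ee_pos: [0.4594, 0.4009, 0.1859]
eef_rot: [2.149, 1.57, 0.528]
force: [-0.3, -0.7, 0.0]
grip_width: 0.0741
```

```bash
python3 - <<'E'
from h import *
o=ctrl.get_obs();print(o['time_s'],o['ee_pos'],o['grip_width'],o['force'],o['joint_vel'])
im=optics.camera('side')
cv2.imwrite('pics/s16.png',cv2.resize(im[100:330,180:430,::-1],None,fx=3,fy=3)[:600])
im=optics.camera('top')
cv2.imwrite('pics/t16.png',cv2.resize(im[120:240,170:430,::-1],None,fx=3,fy=3,interpolation=2))
cv2.imwrite('pics/t16f.png',im[:,:,::-1])
E
```

```text
26.9333 [0.45939653 0.40094766 0.18592341] 0.07411875731581652 [-0.26714636 -0.65524373  0.02277953] [-0.03938682 -0.00791165  0.02123813 -0.00274452 -0.00497527 -0.00953647]
```

View pics/s16.png

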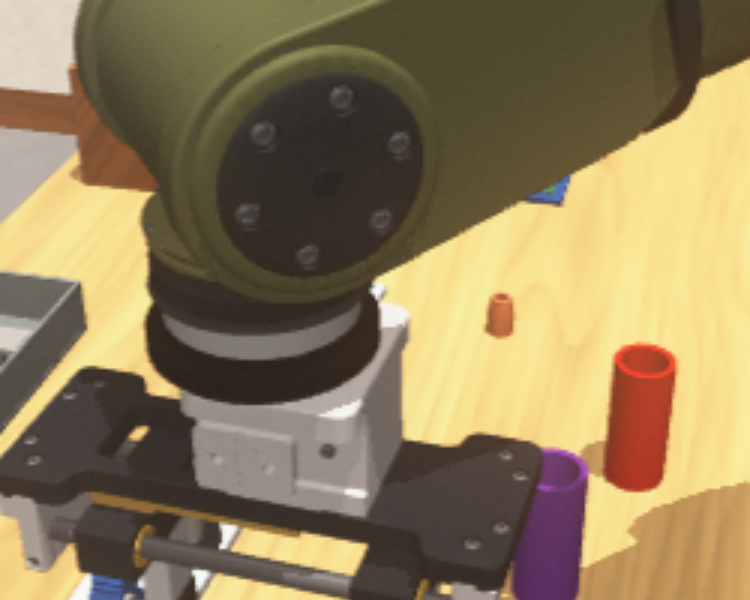

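View pics/t16.png

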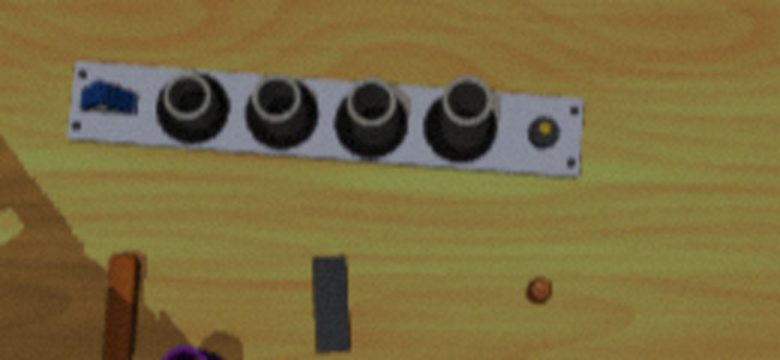

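Call:
arm_command(deltas=[{"translation": [-0.5,-1,0],"turn": [0,0,0]},{"translation": [-1,-2,0],"turn": [0,0,0]},{"translation": [-1.5,-3,0],"turn": [0,0,0]},{"translation": [-1.5,-4,0],"turn": [0,0,0]},{"translation": [-1.5,-5,0],"turn": [0,0,0]},{"translation": [-1.5,-6,0],"turn": [0,0,0]},{"translation": [-1.5,-7,0],"turn": [0,0,0]},{"translation": [-1.5,-7.5,0],"turn": [0,0,0]},{"translation": [-1.5,-7.5,0],"turn": [0,0,0]},{"translation": [-1.5,-7.5,0],"turn": [0,0,0]}])

```text
time_s: 27.87
ee_pos: [0.2732, 0.4097, 0.2231]
eef_rot: [2.279, 1.57, 0.656]
force: [-0.6, -0.2, 0.2]
grip_width: 0.0742
```

```bash
python3 - <<'E'
from h import *
c=optics.get_calibration('top')
P=dict(d=(.6296,.1273),c=(.6265,.0475),b=(.6195,-.0327),a=(.6181,-.1124))
for k,p,z in[('d',(232.3,152.3),.053),('c',(262,153),.071),('b',(294,154.7),.089),('a',(325.7,153.3),.107)]:
    w=onz(c,p,z)[:2];print(k,w.round(4),'off mm',((w-P[k])*1000).round(1))
im=optics.camera('side');cv2.imwrite('pics/s17.png',cv2.resize(im[120:330,180:430,::-1],None,fx=2.8,fy=2.8))
im=optics.camera('top');print(models.mark_of('tee_mid','top')[:1]);print(ctrl.get_obs()['ee_pos'])
E
```

```text
d [0.6284 0.1234] off mm [-1.2 -3.9]
c [0.6237 0.0439] off mm [-2.8 -3.6]
b [ 0.6165 -0.0387] off mm [-3. -6.]
a [ 0.6171 -0.1173] off mm [-1.  -4.9]
[{'at': [462.1, 202.3], 'score': 0.9}]
[0.2736694  0.40970108 0.22262373]
```

View pics/s17.png

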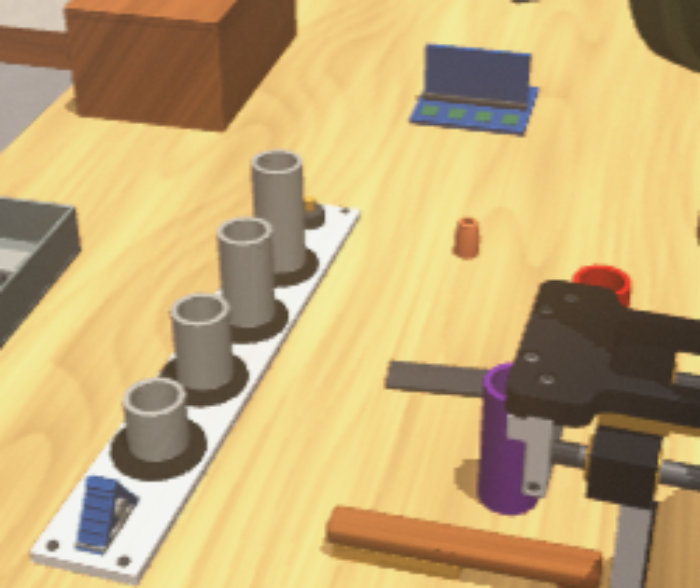

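```bash
python3 - <<'E'
from h import *
im=cv2.cvtColor(optics.camera('side'),cv2.COLOR_RGB2BGR);c=optics.get_calibration('side')
S=6;x0,y0=215,165;z=cv2.resize(im[y0:y0+135,x0:x0+130],None,fx=S,fy=S,interpolation=2)[:600]
z=cv2.resize(im[y0:y0+130,x0:x0+100],None,fx=4.6,fy=4.6,interpolation=2)
P=[(.6296,.1273,.053),(.6265,.0475,.071),(.6195,-.0327,.089),(.6181,-.1124,.107)]
a=np.linspace(0,2*np.pi,60)
for X,Y,h in P:
    for r,zz,col in((.033,.013,(0,0,255)),(.021,.013,(0,255,0)),(.021,h,(255,255,0))):
        q=np.array([proj(c,(X+r*np.cos(t),Y+r*np.sin(t),zz)) for t in a]);q=((q-[x0,y0]+.5)*4.6).astype(int)
        cv2.polylines(z,[q],1,col,1)
cv2.imwrite('pics/z18.png',z)
E
```

```text
(no output)
```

View pics/z18.png

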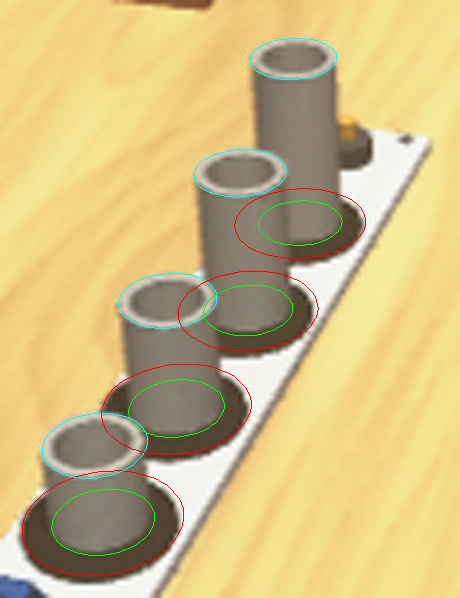

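The overlay shows the pipes and pads lining up to within a few pixels, with every pipe wholly inside its pad and upright. I'm handing in.

```bash
python3 -c "
from station import ctrl
print(ctrl.hand_in())"
```

```text
the job is handed in; nothing more can be done
None
```

The four grey pipes now stand upright on the rail in order of height, and I handed the job in at about 28 s. The magnet is at the +y end, so the 40 mm pipe is on pad d, the 58 mm on c, the 76 mm on b and the 94 mm on a. The purple and red look-alikes were left alone.

**Last checks:**
- **Side view:** with the expected outlines drawn over it, every pipe is upright and inside its pad. They match to within a few pixels.
- **Top view:** rim positions read by eye gave offsets of 4–7 mm from the pad centres, more than the side view suggests. The pipes have 12 mm of room on each side, so both views put them wholly on the pads.
- **T-joint:** in the top view it is within a pixel of where it started.
- **Gripper:** it is open at 74 mm and clear of everything. The force readings after each move were about 6 N or less.

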